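# Start a dry-block incubation

## Task

Start the incubation with closed fingertips: push the block heater's open lid fully shut, then press the raised end of the heater's rocker switch down until it has tipped fully over, then press the big round key of the bench timer all the way in and let it go. Keep to that order, do not press the timer's small square key, and do not pick up, pull or shove anything: the timer and the other things on the bench stay where they stand, and at the end the lid is shut and the rocker still tipped.

Things in the scene. Friction and masses are not known exactly. Their poses are not given: they have to be found in the camera images.
- heater: Block heater, fixed, white with green foot, 240 (x) by 170 (y) mm. Origin: centre of underside, z up; -x side is its front. Front deck x -120 to -40 mm, 75 mm high, with the rocker (y +42) and an unused fixed blue knob (26 mm wide, 22 tall, x -78, y -48). Behind it a rim 96 mm high under the lid. Heater and timer may stand on either side of the bench, turned up to 0.25 rad.
- lid (a joint): Heater's flat grey lid, 148 mm from hinge to front edge (plus 6 mm lip), 164 wide, 12 thick, hinged at the heater's far (+x) edge along its y. rad: 0 = shut and level, top face 108.5 mm above the bench; grows as the front edge rises; starts at 0.5 to 0.85. A stiff hinge (0.35 N m) holds it at any angle; pressing down on its upper face with 3 to 8 N shuts it.
- lid_pad (a point): Point on the lid's upper (outer) face, mid-width, 65 mm in front of the hinge axis and 12 mm above the lid's underside; it moves with the lid.
- lid_hinge (a point): Middle of the lid's hinge axis, 118 mm behind the heater's origin (+x of the heater), 96.5 mm above the bench, fixed to the heater.
- rocker (a joint): Heater's black rocker switch: plate 50 mm long (heater's x), 22 wide, 8 thick, pivot at its middle, 88 mm above the bench. rad: 0 = off, end at the heater's front raised 14 deg; 0.5 = fully over (on), that end down as much. No spring, stays where left; 2 to 4 N on the end tips it.
- rocker_raised_end (a point): On the upper face of the rocker's front end, 18 mm in front of its pivot (7 mm from the plate's end); moves with the rocker. About 97 mm above the bench when off, 88 mm when fully over.
- timer: White bench timer standing loose, 90 (x) by 135 (y) by 30 mm, 0.45 kg. Origin at the centre of its underside, z up; green display strip at its far (+x) side, two grey keys nearer its -x side.
- start_key (a joint): The big round key, 36 mm across, at x = -12, y = +34 mm on the timer. m: 0 = out, 0.006 = all the way in (down). A spring pushes it back: 2 N to start, 5 N fully in.
- start_top (a point): Centre of the round key's top face, 42 mm above the bench when out; moves with the key.
- clear_key (a joint): The small square key, 20 by 20 mm, at x = -12, y = -36 mm on the timer, same height, spring and joint meaning as the round one. Not to be pressed.
- clear_top (a point): Centre of the square key's top face.
- jar: Bystander: small amber jar, 42 mm across, 60 mm tall, between heater and timer. Origin at its underside.
- petri: Bystander: closed petri dish, 60 mm across, 17 mm tall, between heater and timer. Origin at its underside.
- rack: Bystander: steel rack of corked test tubes, 75 by 260 mm, 122 mm tall, at the back. Origin at its underside.
- beaker: Bystander: glass beaker, 80 mm across, 90 mm tall, at the right side. Origin at its underside.
- spatula: Bystander: small spatula, 160 mm long, lying at the left side. Origin near its middle.
Things that resemble listed ones, but are neither listed nor needed, are in the scene too. Several things have the shape of the timer; the one meant has the colours described above.

How it is judged:
By the outcome, as a careful person would: the job done as asked, in the order asked, and still so for the second after the job is handed in, with the robot touching nothing.
It also fails if it takes over 59 s, if anything falls off the work surface, if the arm or the gripper's body presses on something with over 40 N, if the wrist force passes 120 N, or if a joint passes its speed limit or range.

## Robot

A 6-joint arm with a two-finger parallel gripper is mounted at the origin on the work surface. World frame = base frame: x ahead of the robot, y to its left, z up, the work surface at z = 0. Lengths are in m, angles in rad, forces in N, time in s.
With the tool pointing down it reaches from about 0.35 to 0.775 m from the base axis. Payload 5.5 kg.
Tool frame: the origin (TCP) lies on the centre line of the jaws, within the pads' length; the fingertips stand 25 mm ahead of it and the grasp point (between the pads) lies 6 mm ahead of it; z points along the fingers, y is the line along which they close (so a half turn about z gives the same grasp; the last joint's range is limited). The gripper opens to 85 mm and grips with 20 to 120 N. Pads are 22 mm wide; open, the fingers measure 114 mm over their backs; the gripper's body (76 mm by 85 mm) begins 54 mm behind the grasp point. The pads swing forward as they close: fully open they stand 13 mm farther back than shut.
Start: joints at [1.205, 0.313, 0.046, 1.304, 0, 1.431], TCP at [0.129, 0.56, 0.256] pointing down, gripper open.
Joint ranges: [-2.76, 2.76], [-0.86, 1.69], [-1.03, 1.26], [-2.2, 2.34], [-1.47, 1.5], [-3.14, 3.14]. Speed limits (rad/s): [2.57, 2.57, 3.14, 3.14, 3.14, 3.14].

## Interface

Orientations are given as a unit quaternion [w, x, y, z].
In Python, from cell import env, viewer gives the robot as it stands.
- The arm moves only by the shell command python3 -m handwheel 'ROWS' [FORCE]. ROWS is JSON, a list of rows, each a list of 3 entries, a list of its own where there are three numbers: the shift along the tool's x, y, z in m, then the turn about the tool's z in rad, then the closure, from 0 (fully open) to 1 (shut). A call has 1 to 12 rows; each row is the pose to reach, as a shift and turn from the pose commanded when the call began, along the tool's axes at that moment; what a row does not reach only later rows make up. A row lasts 1/8 s, in which the tool goes at most 62.5 mm and 10.7 degrees, less where a joint would pass 70% of its speed; a pose out of reach is approached as far as the arm can. A call with a gripper value outside its range is refused whole. The fingers move at their own pace and stop on an object; FORCE is the grip in N (left out, the last holds). Time passes only in rows, so rows that repeat a pose let the fingers close. It gives the time, the measured TCP pose, the force, the opening and the grip force at its end, in the units of the state.
- env.state(): the state, without advancing time (a new reading comes with each control period).
- viewer.snapshot(name): name is "side" or "top" or "wrist"; returns the picture (420x560x3 uint8, red, green, blue); there is no depth.
- viewer.camera_params(name): a dict with "intrinsics" (3x3 intrinsics, pixels), "k1" (the pictures are not rectified: a ray, as slopes to the right and down, at radius r is drawn at 1 + k1 r^2 times it, then the intrinsics apply), "pose" (4x4, takes a point from camera to world coordinates). Camera axes: x right, y down, z forward; pixel columns grow to the right and rows downward; lengths in m; the calibration is good to about 2 mm. A picture is of the moment at which its call begins: read the wrist's pose just before it. camera_params takes no time and is no camera call; for the wrist camera it gives the pose at the moment of the call.
- env.job_done(): hands the job in; it is judged then, once.
The state is a dict: "clock": time; "joints": joint angles; "joint_vel": joint speeds; "tau": joint torques, N m; "tcp_pos": TCP position; "eef_rot": TCP orientation; "wrist_force": force on the tool from outside, world axes, zero at the start; "wrist_torque": the same for the moment, N m; "width": finger opening in m; "finger_force": force on a finger pad.
Only numpy, scipy, OpenCV 4.12 (cv2) and the standard library are available. Lean on these libraries where they do the work, as an engineer would, in place of code of your own. Each camera call takes 0.05 s, during which the arm holds its last target. There are 200 camera calls.

## Working session

There is one attempt and no reset: what is moved stays moved. The work goes in short steps, Python scripts to look and compute and a shell command to move; the robot and the scene stay as the last step left them, time stands still between calls to the robot, and variables do not carry over. Pictures are saved under pics/ and viewed, at most 10 in all, crops included, and the job is handed in when it is done.

```bash
mkdir -p pics; ls
python3 - <<'E'
from cell import env, viewer
import cv2, numpy as np
s=env.state(); print(s)
for n in ("top","side"):
    im=viewer.snapshot(n); cv2.imwrite(f"pics/{n}0.png",im[:,:,::-1])
    p=viewer.camera_params(n); print(n,p)
E
```

```text
pics
{'clock': 0.0, 'joints': array([1.20536995e+00, 3.14004229e-01, 4.49624434e-02, 1.30360900e+00,
       1.95945819e-05, 1.43120089e+00]), 'joint_vel': array([ 9.33828819e-05,  1.86142424e-04, -7.62498063e-04, -3.24862249e-04,
        8.18474646e-04,  5.58832330e-04]), 'tau': array([ 1.29867320e-03, -4.80627608e+01,  2.98533136e+01,  1.94383529e-02,
       -3.15088591e-04,  2.32055612e-06]), 'tcp_pos': array([0.12858146, 0.55995013, 0.2553999 ]), 'eef_rot': array([-2.41142465e-04,  1.12675638e-01,  9.93631391e-01, -8.95379706e-04]), 'wrist_force': array([ 0.14688896, -0.82912043,  0.25847512]), 'wrist_torque': array([ 0.00323065, -0.04480289,  0.00193989]), 'finger_force': 0.0, 'width': 0.08532670548946587}
top {'intrinsics': array([[388.78064855,   0.        , 279.49455343],
       [  0.        , 388.78064855, 210.83391019],
       [  0.        ,   0.        ,   1.        ]]), 'k1': -0.04715826349187667, 'pose': array([[-0.01780199, -0.98949502,  0.14346671,  0.3939806 ],
       [-0.99975386,  0.0195164 ,  0.01055139, -0.00216147],
       [-0.0132405 , -0.14324356, -0.98959889,  1.13082412],
       [ 0.        ,  0.        ,  0.        ,  1.        ]])}
side {'intrinsics': array([[488.02826412,   0.        , 270.49955452],
       [  0.        , 488.02826412, 209.77565445],
       [  0.        ,   0.        ,   1.        ]]), 'k1': -0.1382034413783457, 'pose': array([[ 0.72521528, -0.45066615,  0.52054088, -0.20869455],
       [-0.68827698, -0.49468934,  0.53061969, -0.74092533],
       [ 0.01837369, -0.74308982, -0.66893941,  1.05476867],
       [ 0.        ,  0.        ,  0.        ,  1.        ]])}
```

View pics/top0.png

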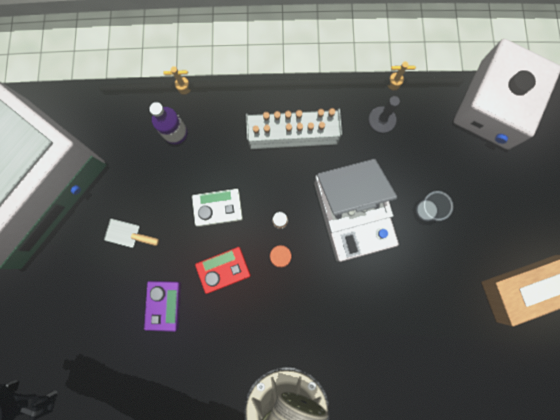

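View pics/side0.png

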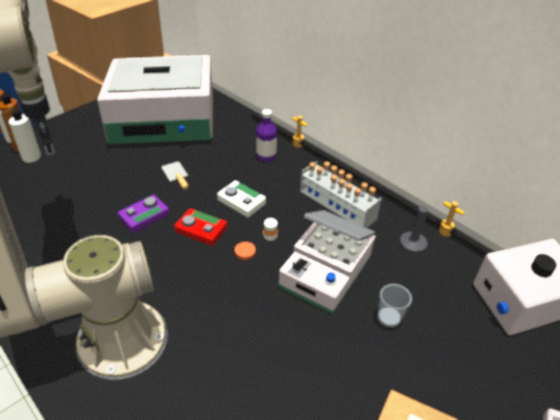

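The top view shows three timer-shaped things: white with a green strip (217,207), red (222,270) and purple (161,306). The white one fits the description. Its round key is at about (205,212) and its square key at about (229,209). The heater is at about (358,210), with the rocker at (350,244), the blue knob at (383,234) and the lid open. I'll confirm with an enlarged crop.

```bash
cat > h.py <<'E'
import cv2, numpy as np
from cell import env, viewer
def ray(p,uv):
    K=p["intrinsics"]; k=p["k1"]
    d=(np.array(uv,float)-K[:2,2])/[K[0,0],K[1,1]]; r=d.copy()
    for _ in range(20): r=d/(1+k*(r@r))
    v=p["pose"][:3,:3]@np.array([r[0],r[1],1]); return p["pose"][:3,3],v
def onz(p,uv,z):
    c,v=ray(p,uv); return c+v*(z-c[2])/v[2]
def proj(p,X):
    T=p["pose"]; q=T[:3,:3].T@(np.asarray(X)-T[:3,3]); s=q[:2]/q[2]; s=s*(1+p["k1"]*(s@s))
    return s*[p["intrinsics"][0,0],p["intrinsics"][1,1]]+p["intrinsics"][:2,2]
E
python3 - <<'E'
import cv2,numpy as np
im=cv2.imread("pics/top0.png")
a=cv2.resize(im[180:235,185:255],None,fx=5.5,fy=5.5,interpolation=cv2.INTER_CUBIC)
b=cv2.resize(im[155:265,310:405],None,fx=4,fy=4,interpolation=cv2.INTER_CUBIC)
o=np.zeros((440,a.shape[1]+b.shape[1],3),np.uint8);o[:a.shape[0],:a.shape[1]]=a;o[:b.shape[0],a.shape[1]:]=b
print(a.shape,b.shape);cv2.imwrite("pics/crop.png",o)
E
```

```text
(302, 385, 3) (440, 380, 3)
```

View pics/crop.png

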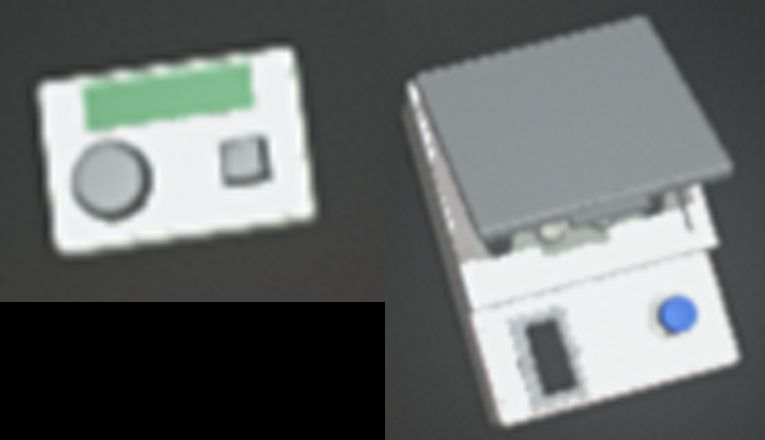

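The crop shows the white timer with its green strip at the far side, the big round key at left (full-picture px 205.4,212.7) and the square key at (229.5,209.1). It also shows the heater's rocker at (352.5,244.2), the knob top at (383.2,233.2) and the front deck corners at (338.8,261.7) and (398.2,245.5).

Run:
```python
from h import *
from scipy.optimize import least_squares
t=viewer.camera_params("top")
f=lambda c:(((c[0]-385)/4)+310,c[1]/4+155)
R=onz(t,f((555,357)),.088);K=onz(t,f((678,313)),.097);A=onz(t,f((500,427)),.075);B=onz(t,f((738,362)),.075)
print("rock,knob,A,B",R,K,A,B,np.linalg.norm(A-B))
# rigid fit heater pose
loc=np.array([[-78,42],[-78,-48],[-120,85],[-120,-85]])/1e3; W=np.array([R,K,A,B])[:,:2]
def w(p,l): c,s=np.cos(p[2]),np.sin(p[2]); return p[:2]+np.array([c*l[0]-s*l[1],s*l[0]+c*l[1]])
loc2=loc.copy()
# rocker x unknown: drop its local x residual
def res(p):
    r=[]
    for l,q in zip(loc[1:],W[1:]): r+=list(w(p,l)-q)
    n=np.array([-np.sin(p[2]),np.cos(p[2])]); r.append(n@(W[0]-p[:2])-.042); return r
s=least_squares(res,[.6,-.2,.2]);p=s.x;print("heater",p,"res mm",1e3*s.fun)
c,sn=np.cos(p[2]),np.sin(p[2]); print("rocker local",np.array([[c,sn],[-sn,c]])@(W[0]-p[:2]))
# lid angle from front corners
for px,y in (((490,238),.082),((732,172),-.082)):
    for th in np.arange(.45,.95,.1):
        X=w(p,[.118-.154*np.cos(th),y]); z=.0965+.154*np.sin(th); print(th.round(2),proj(t,[*X,z]).round(1),np.round(f(px),1))
S=onz(t,(205.4,212.7),.042);Q=onz(t,(229.5,209.1),.042);print("start",S,"clear",Q,np.linalg.norm(S-Q))
v=S-Q;print("timer yaw",np.arctan2(v[1],v[0])-np.pi/2, "jar",onz(t,(280,219),.06),"petri",onz(t,(281,256),.017))
```

```text
rock,knob,A,B [ 0.45097607 -0.18476704  0.088     ] [ 0.47805937 -0.26651973  0.097     ] [ 0.40538327 -0.14798873  0.075     ] [ 0.44574465 -0.31115787  0.075     ] 0.16808690682156183
heater [ 0.54256553 -0.20242345  0.23782715] res mm [ 0.01008522 -0.92876569  0.53472157 -0.09826759  0.22390475 -2.14399794
 -3.26287549]
rocker local [-0.08485171  0.03873712]
0.45 [334.  222.1] [336.2 214.5]
0.55 [333.8 218.6] [336.2 214.5]
0.65 [333.5 214.5] [336.2 214.5]
0.75 [333.  209.9] [336.2 214.5]
0.85 [332.3 204.8] [336.2 214.5]
0.45 [396.5 205.6] [396.8 198. ]
0.55 [397.2 201.9] [396.8 198. ]
0.65 [397.6 197.7] [396.8 198. ]
0.75 [397.8 192.9] [396.8 198. ]
0.85 [397.7 187.7] [396.8 198. ]
start [0.55062825 0.21996466 0.042     ] clear [0.55960466 0.15127826 0.042     ] 0.06927045845699098
timer yaw 0.12995033702652137 jar [0.52630315 0.0082612  0.06      ] petri [0.42538305 0.00774082 0.017     ]
```

The timer's start key is at about (0.551, 0.220). The heater pose is about (0.543, -0.202, yaw 0.238) with the lid near 0.65 rad. I'll close the fingers and go over the timer for a look on the way.

```bash
python3 -m handwheel '[[[0,0,-0.025],0,1],[[-0.05,-0.03,-0.025],-0.15,1],[[-0.1,-0.06,-0.025],-0.3,1],[[-0.15,-0.09,-0.025],-0.466,1],[[-0.2,-0.12,-0.025],-0.466,1],[[-0.25,-0.15,-0.025],-0.466,1],[[-0.3,-0.18,-0.025],-0.466,1],[[-0.35,-0.21,-0.025],-0.466,1],[[-0.4,-0.24,-0.025],-0.466,1],[[-0.443,-0.268,-0.025],-0.466,1],[[-0.443,-0.268,-0.025],-0.466,1],[[-0.443,-0.268,-0.025],-0.466,1]]' 40
python3 - <<'E'
from h import *
p=viewer.camera_params("wrist"); im=viewer.snapshot("wrist"); cv2.imwrite("pics/w1.png",im[:,:,::-1]); np.savez("w1.npz",**p)
print(p["pose"].round(3),p["k1"],proj(p,[.5506,.22,.042]),proj(p,[.5596,.1513,.042]))
E
```

```text
clock: 1.6
tcp_pos: [0.5, 0.2, 0.2808]
eef_rot: [-0.001, -0.119, 0.993, 0.0]
wrist_force: [0.0, -0.3, 0.8]
width: 0.0
finger_force: 0.0
[[-0.237  0.921  0.308  0.421]
 [ 0.971  0.225  0.075  0.179]
 [-0.001  0.317 -0.948  0.4  ]
 [ 0.     0.     0.     1.   ]] -0.026394809766015104 [291.09672814 223.37381269] [232.01371669 217.27166061]
```

View pics/w1.png

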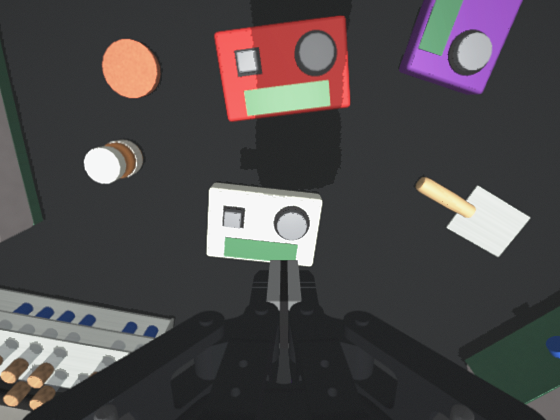

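The wrist view confirms it. The white timer's round key is at (291,223) and its square key at (233,217), within 1 px of the prediction. Next, over the heater.

```bash
python3 -m handwheel '[[[0.006,-0.05,0],0,1],[[0.012,-0.1,0],0,1],[[0.018,-0.15,0],0,1],[[0.024,-0.2,0],0,1],[[0.03,-0.25,0],0,1],[[0.035,-0.3,0],0,1],[[0.04,-0.35,0],0,1],[[0.046,-0.401,0],0,1],[[0.046,-0.401,0],0,1],[[0.046,-0.401,0],0,1]]'
python3 - <<'E'
from h import *
p=viewer.camera_params("wrist"); im=viewer.snapshot("wrist"); cv2.imwrite("pics/w2.png",im[:,:,::-1]); np.savez("w2.npz",**p)
c,s=np.cos(.238),np.sin(.238)
for n,l in dict(rock=(-.08,.042,.092),knob=(-.078,-.048,.097),A=(-.12,.085,.075),B=(-.12,-.085,.075)).items():
    print(n,proj(p,[.5426+c*l[0]-s*l[1],-.2024+s*l[0]+c*l[1],l[2]]).round(1))
E
```

```text
clock: 2.9
tcp_pos: [0.5511, -0.1989, 0.2812]
eef_rot: [-0.0, -0.12, 0.993, 0.0]
wrist_force: [-0.0, 0.0, -1.0]
width: -0.0001
finger_force: 0.0
rock [330.8  93. ]
knob [229.   94.9]
A [377.6  47.3]
B [190.   46.6]
```

View pics/w2.png

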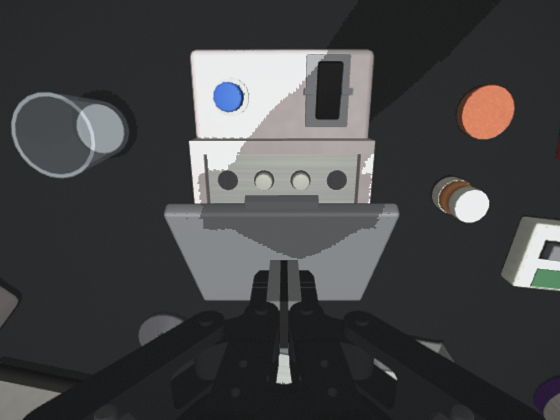

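The rocker is centred at about (328,91) and spans rows 62–121, and the knob is at (228,97). Both agree with my pose within about 2 mm. The lid's front edge is at row ~207. The tool axes line up with the heater (tool x = -heater x), so I'll press the lid down.

```bash
python3 - <<'E'
from h import *
p=dict(np.load("w2.npz"))
c,s=np.cos(.238),np.sin(.238)
for px,z in (((328.5,62),.098),((328.5,121),.087),((328.5,91.5),.092)):
    X=onz(p,px,z); d=X[:2]-[.5426,-.2024]; print(X.round(4),"local",(c*d[0]+s*d[1]).round(4),(-s*d[0]+c*d[1]).round(4))
E
python3 -m handwheel '[[[-0.02,0,0.03],0,1],[[-0.02,0,0.06],0,1],[[-0.02,0,0.075],0,1],[[-0.02,0,0.09],0,1],[[-0.02,0,0.1],0,1],[[-0.02,0,0.11],0,1],[[-0.02,0,0.12],0,1],[[-0.02,0,0.128],0,1],[[-0.02,0,0.135],0,1],[[-0.02,0,0.14],0,1],[[-0.02,0,0.144],0,1],[[-0.02,0,0.146],0,1]]'
```

```text
[ 0.4317 -0.1901  0.098 ] local -0.1049 0.0381
[ 0.4788 -0.1749  0.087 ] local -0.0555 0.0417
[ 0.4542 -0.1828  0.092 ] local -0.0813 0.0399
clock: 4.45
tcp_pos: [0.5705, -0.1956, 0.135]
eef_rot: [-0.0, -0.12, 0.993, 0.0]
wrist_force: [-0.9, 0.4, 1.6]
width: 0.0003
finger_force: 0.9
```

```bash
python3 -m handwheel '[[[0,0,0.001],0,1],[[0,0,0.002],0,1],[[0,0,0.003],0,1],[[0,0,0.003],0,1]]'
```

```text
clock: 4.95
tcp_pos: [0.5707, -0.1956, 0.1335]
eef_rot: [0.0, -0.12, 0.993, -0.0]
wrist_force: [-3.1, 1.1, 8.6]
width: -0.0001
finger_force: 4.0
```

```bash
python3 -m handwheel '[[[0,0,0.002],0,1],[[0,0,0.004],0,1],[[0,0,0.004],0,1],[[0,0,0.004],0,1]]'
```

```text
clock: 5.45
tcp_pos: [0.5707, -0.1956, 0.1333]
eef_rot: [0.001, -0.12, 0.993, -0.001]
wrist_force: [-10.9, 4.5, 29.7]
width: 0.0001
finger_force: 14.5
```

The stop is solid at tip height 0.1083 with 30 N, so the lid is shut. Now I'll lift and go over the rocker's raised end.

```bash
python3 -m handwheel '[[[0,0,-0.03],0,1],[[0,0,-0.057],0,1],[[0.05,0.015,-0.057],0,1],[[0.1,0.03,-0.057],0,1],[[0.133,0.0405,-0.057],0,1],[[0.133,0.0405,-0.057],0,1],[[0.133,0.0405,-0.03],0,1],[[0.133,0.0405,-0.015],0,1],[[0.133,0.0405,-0.004],0,1],[[0.133,0.0405,-0.004],0,1]]'
python3 - <<'E'
from h import *
p=viewer.camera_params("wrist"); im=viewer.snapshot("wrist"); s=viewer.snapshot("side")
o=np.zeros((420,800,3),np.uint8); o[:,:420]=im[:,70:490]; o[:,420:]=cv2.resize(s[210:330,260:380],(420,420),interpolation=cv2.INTER_CUBIC)[:,:380]
cv2.imwrite("pics/w3.png",o[:,:,::-1])
E
```

```text
clock: 6.7
tcp_pos: [0.4317, -0.1876, 0.1314]
eef_rot: [-0.001, -0.12, 0.993, 0.001]
wrist_force: [-0.5, -0.3, -1.1]
width: 0.0001
finger_force: 0.0
```

View pics/w3.png

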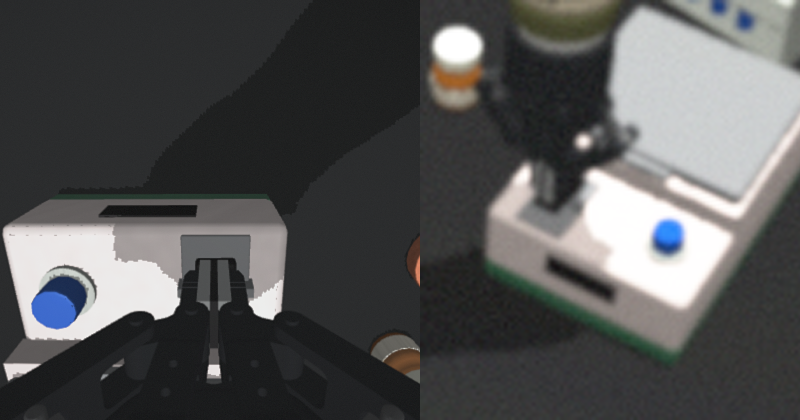

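The pictures show the lid flat and shut, and the closed fingertips centred over the rocker bezel (wrist ~215,265). I'll press down.

```bash
python3 -m handwheel '[[[0,0,0.006],0,1],[[0,0,0.009],0,1],[[0,0,0.012],0,1],[[0,0,0.014],0,1],[[0,0,0.016],0,1],[[0,0,0.018],0,1],[[0,0,0.018],0,1]]'
```

```text
clock: 7.68
tcp_pos: [0.4318, -0.1879, 0.1141]
eef_rot: [-0.0, -0.12, 0.993, 0.0]
wrist_force: [-0.3, -0.1, 0.2]
width: -0.0001
finger_force: 0.4
```

```bash
python3 -m handwheel '[[[0,0,0.0015],0,1],[[0,0,0.003],0,1],[[0,0,0.0045],0,1],[[0,0,0.0045],0,1]]'
```

```text
clock: 8.18
tcp_pos: [0.432, -0.188, 0.1125]
eef_rot: [0.001, -0.12, 0.993, -0.001]
wrist_force: [-9.3, 3.5, 25.9]
width: -0.0
finger_force: 13.5
```

That is a hard stop at tip height 0.0875, which is the fully tipped height. I'll lift, move clear and verify with a look.

```bash
python3 -m handwheel '[[[0,0,-0.04],0,1],[[0,0,-0.1],0,1],[[-0.05,0,-0.16],0,1],[[-0.09,0.02,-0.17],0,1],[[-0.09,0.02,-0.17],0,1]]'
python3 - <<'E'
from h import *
p=viewer.camera_params("wrist"); im=viewer.snapshot("wrist"); s=viewer.snapshot("side")
o=np.zeros((420,800,3),np.uint8); o[:,:420]=im[:,70:490]; o[:,420:]=cv2.resize(s[210:330,260:380],(420,420),interpolation=cv2.INTER_CUBIC)[:,:380]
cv2.imwrite("pics/w4.png",o[:,:,::-1])
E
```

```text
clock: 8.8
tcp_pos: [0.5181, -0.1458, 0.2816]
eef_rot: [0.003, -0.122, 0.993, -0.001]
wrist_force: [-0.4, 0.2, -1.4]
width: 0.0002
finger_force: 0.0
```

View pics/w4.png

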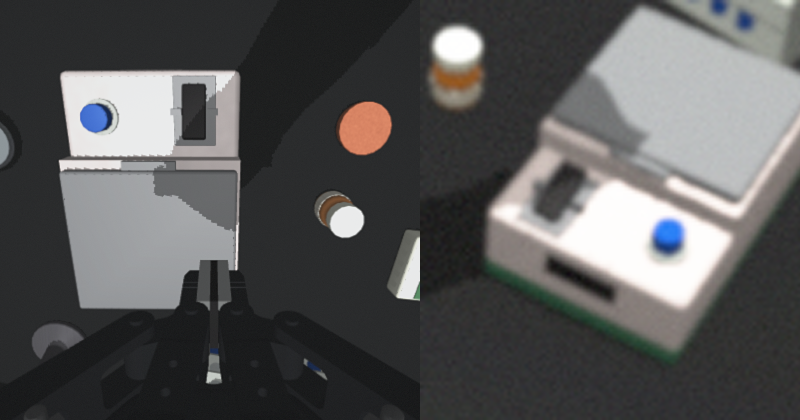

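The lid is shut. The rocker at (195,110), and in the side view at (560,190), is tipped with its rear end up. Now to the timer.

```bash
python3 -m handwheel '[[[-0.018,0.05,0],0,1],[[-0.035,0.1,0],0,1],[[-0.052,0.15,0],0,1],[[-0.07,0.2,0],0,1],[[-0.085,0.25,0],0,1],[[-0.1,0.3,0],0,1],[[-0.118,0.348,0],0,1],[[-0.118,0.348,0],0,1],[[-0.118,0.348,0.06],0,1],[[-0.118,0.348,0.12],0,1],[[-0.118,0.348,0.17],0,1],[[-0.118,0.348,0.17],0,1]]'
python3 - <<'E'
from h import *
p=viewer.camera_params("wrist"); im=viewer.snapshot("wrist"); s=viewer.snapshot("side")
o=np.zeros((420,800,3),np.uint8); o[:,:420]=im[:,70:490]; o[:,420:]=cv2.resize(s[150:250,190:290],(420,420),interpolation=cv2.INTER_CUBIC)[:,:380]
cv2.imwrite("pics/w5.png",o[:,:,::-1]); st=env.state(); print(st["tcp_pos"],proj(p,[.5506,.22,.042])-[70,0])
E
```

```text
clock: 10.4
tcp_pos: [0.542, 0.2162, 0.1052]
eef_rot: [-0.005, -0.119, 0.993, -0.001]
wrist_force: [-0.6, -0.0, 0.6]
width: -0.0002
finger_force: 0.0
[0.54641554 0.21782749 0.11061345] [218.32201084 257.44733782]
```

View pics/w5.png

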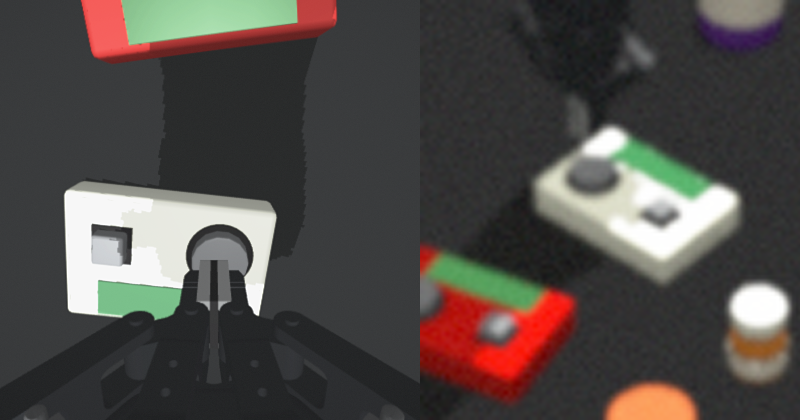

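The round key is at about (219,257) in the crop, under the fingertips, and the square key is well away at (110,245). I'll settle, then press.

```bash
python3 -m handwheel '[[[0,0,0.02],0,1],[[0,0,0.03],0,1],[[0,0,0.03],0,1],[[0,0,0.03],0,1]]'
```

```text
clock: 11.0
tcp_pos: [0.5471, 0.2191, 0.0811]
eef_rot: [0.001, -0.12, 0.993, 0.0]
wrist_force: [1.2, -0.1, 0.3]
width: 0.0004
finger_force: 0.0
```

```bash
python3 -m handwheel '[[[-0.003,0,0.008],0,1],[[-0.003,0,0.012],0,1],[[-0.003,0,0.015],0,1],[[-0.003,0,0.017],0,1],[[-0.003,0,0.019],0,1],[[-0.003,0,0.02],0,1],[[-0.003,0,0.021],0,1],[[-0.003,0,0.021],0,1]]'
```

```text
clock: 12.0
tcp_pos: [0.5494, 0.2198, 0.0609]
eef_rot: [0.001, -0.12, 0.993, 0.0]
wrist_force: [-4.9, -0.8, 16.7]
width: -0.0001
finger_force: 8.1
```

It is fully in: tip at 0.0359 with 17 N, well above the 5 N spring. I'll release straight up and check.

```bash
python3 -m handwheel '[[[0,0,-0.01],0,1],[[0,0,-0.03],0,1],[[0,0,-0.08],0,1],[[0,0,-0.14],0,1],[[0,0,-0.2],0,1],[[0.05,0,-0.2],0,1],[[0.05,0,-0.2],0,1],[[0.05,0,-0.2],0,1],[[0.05,0,-0.2],0,1]]'
python3 - <<'E'
from h import *
s=viewer.snapshot("side"); p=viewer.camera_params("wrist"); w=viewer.snapshot("wrist")
o=np.zeros((400,800,3),np.uint8); o[:,:400]=cv2.resize(s[150:310,210:370],(400,400),interpolation=cv2.INTER_CUBIC); o[:,400:]=w[10:410,80:480]
cv2.imwrite("pics/w6.png",o[:,:,::-1]); print(proj(p,[.5506,.22,.042])-[80,10]+[400,0],proj(p,[.5596,.1513,.042])-[80,10]+[400,0])
E
```

```text
clock: 13.12
tcp_pos: [0.5014, 0.2079, 0.2583]
eef_rot: [-0.0, -0.12, 0.993, 0.0]
wrist_force: [-0.7, 0.1, 0.0]
width: -0.0003
finger_force: 0.0
[604.8786802  217.67692794] [542.08425982 211.17751518]
```

View pics/w6.png

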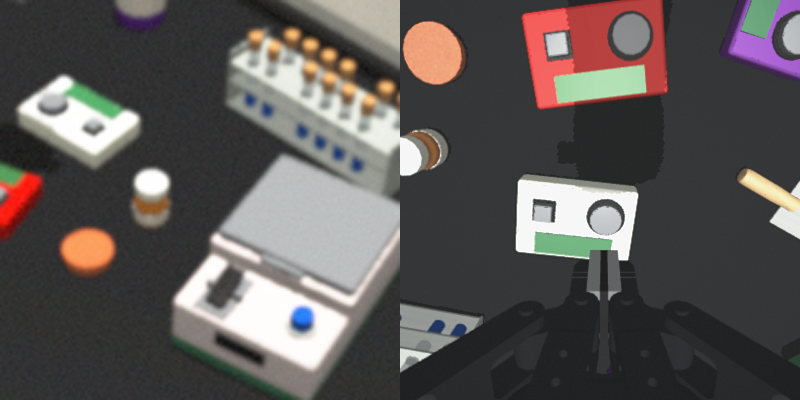

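The lid is shut and the rocker at (225,287) is tipped. The timer hasn't moved: its keys are at (605,217) and (543,211), as predicted. The round key is back out and the arm is clear, so I'll hand the job in.

```bash
python3 -c "
from cell import env
print(env.job_done())"
```

```text
the job is handed in; nothing more can be done
None
```

I handed the job in at about 13 s: the lid is shut, the rocker is tipped fully over and the round timer key was pressed all the way in and released, in that order, and in the last pictures the timer had not moved.

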